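# Lock the hold-down with the screwdriver

## Robot

A 6-joint arm with a two-finger parallel gripper is mounted at the origin on the work surface. World frame = base frame: x ahead of the robot, y to its left, z up, the work surface at z = 0. Lengths are in m, angles in rad, forces in N, time in s.
With the tool pointing down it reaches from about 0.35 to 0.925 m from the base axis. Payload 6.4 kg.
Tool frame: the origin (TCP) lies between the finger pads; the fingertips stand 14 mm ahead of it and the grasp point (between the pads) lies 5 mm behind it; z points along the fingers, x is the direction in which the jaws open and shut, and the axes are right-handed (so a half turn about z gives the same grasp; the last joint's range is limited). The gripper opens to 85 mm and grips with 20 to 120 N. Pads are 22 mm wide; open, the fingers measure 114 mm over their backs; the gripper's body (76 mm by 85 mm) begins 54 mm behind the grasp point. The pads swing forward as they close: fully open they stand 13 mm farther back than shut.
Start: joints at [0.995, 0.245, 1.558, -0, 1.339, -0.174], TCP at [0.254, 0.598, 0.224] pointing down, gripper open.
Joint ranges: [-3.13, 3.13], [-1.02, 2.26], [0.13, 2.54], [-0.95, 4.09], [0.21, 2.88], [-2.74, 2.74]. Speed limits (rad/s): [2.57, 2.57, 3.14, 3.14, 3.14, 3.14].

## Interface

Orientations are given as a rotation vector (axis times angle).
In Python, from workcell import * gives the robot as it stands.
- The arm moves only by the tool step_arm, never from a script. Its argument "motion" is a list of rows, each an object with "xyz": the shift along the tool's x, y, z in m, a list of three; "twist": the turn, a rotation vector about the tool's x, y, z in degrees, a list of three; "gripper": the opening, from -1 (shut) to 1 (fully open). A call has exactly 5 rows; each row shifts and turns the pose as measured when the row begins, along the tool's axes as they then stand; what a row does not reach is not made up. A row lasts 1/10 s, in which the tool goes at most 50 mm and 8.59 degrees, less where a joint would pass 70% of its speed; a pose out of reach is approached as far as the arm can. A call is refused whole if a number of a shift passes 0.05 or a number of a turn 8.59, either way. A call with a gripper value outside its range is refused whole. The fingers move at their own pace and stop on an object; "force" is the grip in N (left out, the last holds). Time passes only in rows, so rows that do not move let the fingers close, or fill a call up. It gives the time, the measured TCP pose, the force and the opening at its end, in the units of the state.
- observe(): the state, without advancing time (a new reading comes with each control period).
- get_image(name): name is "scene" or "top" or "wrist"; returns (picture, depth): 400x640x3 uint8, blue, green, red; 400x640 float32, m along the optical axis (not along the pixel's ray), 0 where there is no reading.
- calibration(name): a dict with "intrinsics" (3x3 intrinsics, pixels), "k1" (the pictures are not rectified: a ray, as slopes to the right and down, at radius r is drawn at 1 + k1 r^2 times it, then the intrinsics apply), "rvec" (rotation vector, rad) and "tvec" (3), from world to camera coordinates, as OpenCV has them; the wrist camera has in their place "tool_from_camera" (4x4, takes a point from camera to tool coordinates, whose origin is the TCP and whose axes are the tool frame's). Camera axes: x right, y down, z forward; pixel columns grow to the right and rows downward; lengths in m; the calibration is good to about 2 mm. A picture is of the moment at which its call begins: read the wrist's pose just before it. calibration takes no time and is no camera call.
- sign_off(): hands the job in, once; it reports no verdict.
Trained networks look in the newest picture that a camera, given by its name, has taken for a name from the list of things; names that differ only in an ending like _2 or _b are one class to them, and where a whole thing is asked for, a point or a joint stands for the part that bears it (a point fixed in the world has none). Each returns a list of dicts, best first, with "confidence" (0 to 1); they miss things now and then, are a little off and sometimes report something else, mostly with a low value. They report only what shows in the picture. A call takes as long as a camera call. They do not tell look-alikes from the thing itself.
- recognise(target, camera): "position" ([column, row] in pixels, amid what is visible of it).
- silhouettes(target, camera): "mask" (400x640 bool, what is visible of it) and "position" ([column, row] in pixels, amid what is visible of it).
- tip_of(target, camera): "position" ([column, row] in pixels: a listed point, or the origin of a listed thing).
The state is a dict: "t": time; "joint_pos": joint angles; "qvel": joint speeds; "joint_efforts": joint torques, N m; "position": TCP position; "tool_rot": TCP orientation; "force": force on the tool from outside, world axes, zero at the start; "torque": the same for the moment, N m; "gripper_width": finger opening in m.
Only numpy, scipy, OpenCV 4.12 (cv2) and the standard library are available. Lean on these libraries where they do the work, as an engineer would, in place of code of your own. Each camera call takes 0.05 s, during which the arm holds its last target. There are 200 camera calls.

## Task

One of the two steel hold-downs on the plywood fixture is still swung clear of the walnut strip. Take the flat screwdriver (the tool with the flat-sided paddle handle) from the tool rack, set its blade down into the slot of that hold-down, turning it lightly until it drops in, and turn clockwise (seen from above) until the finger lies across the strip at its stop. Then hang the screwdriver back in its empty hole in the rack, upright, and let go.

Things in the scene. Friction and masses are not known exactly. Their poses are not given: they have to be found in the camera images.
- driver: Flat screwdriver, upright in a rack hole, 158 mm long, 0.14-0.28 kg. Origin: middle of the tip edge; z up the tool, y along the blade's width. Blade 22 (y) x 4 (x) x 22 mm tall, shaft 10 mm dia, steel guard disc 52 mm dia at 80-88 mm, wooden paddle handle at 88-158 mm, 26 mm thick (x), 42 mm wide (y): pinch it along x. Chisel and awl beside it: round handles, tops 160 mm above the table; any order.
- rack: Fixed plywood rack, board 130 (x) x 320 (y) x 12 mm, top 95 mm above the table, on end legs. Origin on the table under its centre. Three through holes, 24 (x) x 40 (y) mm with 3 mm chamfers, at x = 0, y = -100, 0, 100 mm. Tools hang by the guard on the board's top: the screwdriver's tip is then 15 mm above the table, its blade along the rack's y (within 9 degrees at the start).
- slot (a point): Middle of the slot floor of the unlocked hold-down, on its turning axis, 66 mm above the table. z up, y along the slot, x along its finger (71 mm reach). Slot 10 mm wide, 6 mm deep, then 45 degree flanks to 20 mm width at the head's top, 12 mm above the floor; 44 mm long, open ends. Head 50 mm dia. The blade has 16 degrees of play each way. The locked hold-down 180 mm away is fixed.
- clamp (a joint): Angle of the unlocked hold-down, rad, growing clockwise seen from above: 0.05 to 0.4 at the start (finger clear of the strip), 1.35 at its stop (finger square across the walnut strip). It turns stiffly (about 0.12 N m) and stays where it is left.
Mind the look-alikes: they are no part of the job. What is shaped like the driver but blue, green or red is not meant.

How it is judged:
On the way, in this order (a step that is already met when the one before it is completed fails the run):
1. the blade has dropped into the slot of the hold-down, which is still swung clear (z of driver in the frame of slot below 0.005 m and horizontal distance between driver and slot below 0.012 m and angle between the y axis of driver and the y axis of slot, either way round below 0.4 rad and angle between driver's own z axis and vertical below 0.25 rad and value of joint clamp below 0.7 rad), for 0.1 s.
2. the hold-down is turned clockwise to its stop (to 1.15 rad or more) with the blade in the slot (z of driver in the frame of slot below 0.006 m and horizontal distance between driver and slot below 0.015 m and value of joint clamp above 1.15 rad), for 0.1 s.
At the end, for the whole second after the job is handed in: The hold-down is at 1.15 rad or more (stop at 1.35), and the screwdriver hangs at rest in the rack: tip 8 to 22 mm above the table, within 18 mm of the line of holes and 120 mm of the rack's middle along it, upright within 0.15 rad (value of joint clamp above 1.15 rad and z of driver in the frame of rack between 0.008 and 0.022 m and x of driver in the frame of rack between -0.018 and 0.018 m and y of driver in the frame of rack between -0.12 and 0.12 m and angle between driver's own z axis and vertical below 0.15 rad and linear speed of driver below 0.02 m/s); the robot touches nothing.
It also fails if it takes over 58 s, if anything falls off the work surface, if the arm or the gripper's body presses on something with over 40 N, if the wrist force passes 120 N, or if a joint passes its speed limit or range.

## Working session

There is one attempt and no reset: what is moved stays moved. The work goes in short steps, Python scripts to look and compute and a tool call to move; the robot and the scene stay as the last step left them, time stands still between calls to the robot, and variables do not carry over. Pictures are saved under pics/ and viewed, about 8 in all and at most 12, crops included, and the job is handed in when it is done.

Besides the shell and the picture viewer there is one more tool, called after "Call:" by a JSON object that holds its "name" and its "arguments", one argument or row to a line. step_arm: Moves the arm, as the interface text tells. Its arguments: {"type":"object","properties":{"motion":{"type":"array","items":{"type":"object","properties":{"xyz":{"type":"array","items":{"type":"number"}},"twist":{"type":"array","items":{"type":"number"}},"gripper":{"type":"number"}}}},"force":{"type":"number"}},"required":["motion"]}

```bash
mkdir -p pics
cat > h.py <<'E'
from workcell import *
import numpy as np, cv2
from scipy.spatial.transform import Rotation as R
def cam(name):
    c=calibration(name); K=np.array(c['intrinsics'])
    if 'rvec' in c:
        Rm=R.from_rotvec(np.ravel(c['rvec'])).as_matrix(); t=np.ravel(c['tvec'])
        return K,c['k1'],Rm.T,-Rm.T@t
    s=observe(); T=np.array(c['tool_from_camera']); Rt=R.from_rotvec(s['tool_rot']).as_matrix()
    return K,c['k1'],Rt@T[:3,:3],Rt@T[:3,3]+np.array(s['position'])
def rays(C,px):
    K,k1,Rw,o=C; px=np.atleast_2d(px).astype(float)
    d=(px-K[:2,2])/[K[0,0],K[1,1]]; u=d.copy()
    for _ in range(20): u=d/(1+k1*(u**2).sum(1,keepdims=True))
    return np.c_[u,np.ones(len(u))]
def atz(C,px,z):
    r=rays(C,px)@C[2].T; return C[3]+r*((z-C[3][2])/r[:,2])[:,None]
def pts(C,px,depth):
    px=np.atleast_2d(px); d=depth[px[:,1].astype(int),px[:,0].astype(int)]
    return C[3]+(rays(C,px)*d[:,None])@C[2].T
E
cat > a.py <<'E'
from h import *
for n in ['top','scene']:
    C=cam(n); im,d=get_image(n); cv2.imwrite(f'pics/{n}0.png',im); np.savez(f'{n}0.npz',im=im,d=d)
    print(n,C[3])
    for t in ['driver','rack','slot','clamp']:
        for f in (recognise,tip_of):
            try:
                for r in f(t,n)[:4]:
                    p=np.array(r['position']); print(t,f.__name__,p.round(1),round(r['confidence'],2),pts(C,p,d).round(3))
            except Exception as e: print(t,f.__name__,e)
s=observe(); print(s['t'],s['position'],s['tool_rot'])
E
python3 a.py; python3 -c "
import cv2,numpy as np
"
```

```text
top [ 0.38146579 -0.11094255  1.13976171]
driver call [408.1 190.8] 0.8 [[ 0.542 -0.31   0.174]]
driver call [463.9 223.4] 0.8 [[ 0.47  -0.436  0.151]]
driver call [422.9 256.5] 0.79 [[ 0.4   -0.34   0.155]]
driver call [458.7 182.9] 0.74 [[ 0.565 -0.436  0.135]]
driver call [441.3 190.3] 0.97 [[ 0.571 -0.433 -0.   ]]
driver call [389.1 150.9] 0.92 [[ 0.657 -0.288  0.082]]
driver call [450.9 227.9] 0.91 [[ 0.466 -0.425  0.09 ]]
driver call [411.9 254.4] 0.88 [[ 0.408 -0.348  0.   ]]
rack call [355.3 202.4] 0.56 [[ 0.53  -0.201  0.097]]
rack call [360.2 202.9] 0.9 [[ 0.528 -0.212  0.103]]
slot call [223.2 210.7] 0.95 [[0.519 0.114 0.077]]
slot call [226.1 213.3] 0.6 [[0.513 0.107 0.074]]
clamp call [223.7 212.3] 0.86 [[0.515 0.113 0.073]]
clamp call it knows: driver, rack, slot
scene [0.92371401 0.4292403  0.77017432]
driver call [228.3 115.6] 0.87 [[ 0.585 -0.428  0.131]]
driver call [217.7 166.7] 0.84 [[ 0.685 -0.277  0.131]]
driver call [311.  110.7] 0.83 [[ 0.413 -0.335  0.13 ]]
driver call [262.7 130.4] 0.7 [[ 0.558 -0.309  0.15 ]]
driver call [307.9 144.2] 0.96 [[ 0.406 -0.361  0.007]]
driver call [225.3 200.5] 0.67 [[ 0.679 -0.289  0.017]]
rack call [302.7 186.9] 0.95 [[ 0.552 -0.16   0.094]]
rack call [292.5 198.3] 0.81 [[ 0.588 -0.143  0.095]]
slot call [401.3 279.4] 0.89 [[0.524 0.123 0.072]]
slot call [397.4 275.2] 0.95 [[0.529 0.116 0.08 ]]
clamp call [401.5 277.8] 0.83 [[0.525 0.124 0.078]]
clamp call it knows: driver, rack, slot
0.8 [0.25419909 0.59826028 0.2237134 ] [-2.62001580e+00 -1.73349966e+00 -4.54898866e-05]
```

```bash
python3 -c "
import cv2
a=cv2.imread('pics/top0.png')[110:310,160:500]; cv2.imwrite('pics/top0c.png',cv2.resize(a,(800,470),interpolation=2))
"
```

```text
(no output)
```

View pics/top0c.png

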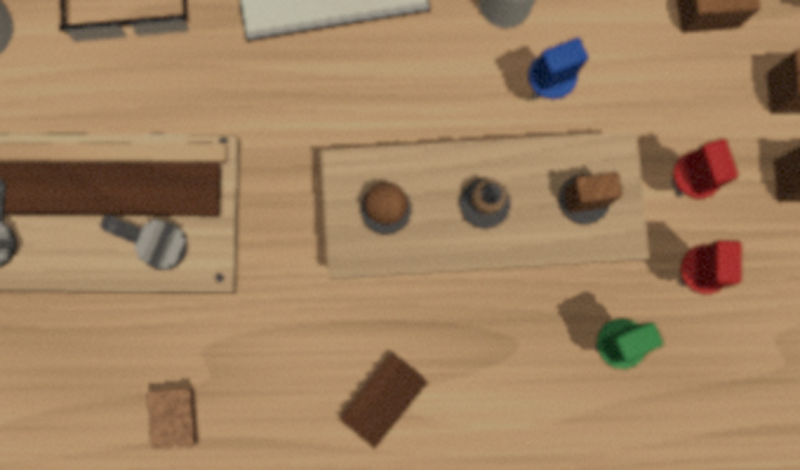

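View pics/scene0.png

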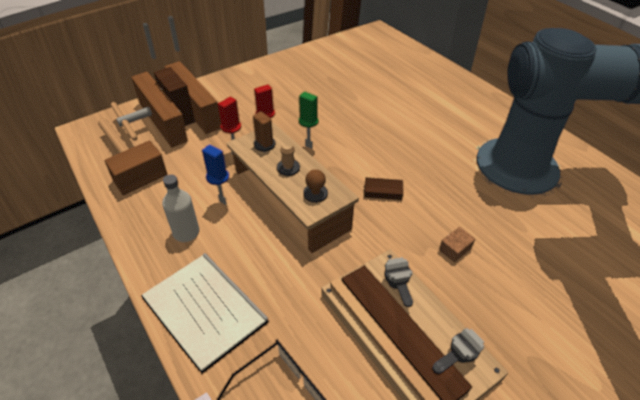

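The top view shows the wooden-handled flat driver at crop (595,190), in the rack hole at the end away from the fixture. The unlocked hold-down is at (160,243), its finger pointing mostly toward +y. The blue, green and red drivers are decoys.

```bash
cat > b.py <<'E'
from h import *
C=cam('top'); z=np.load('top0.npz'); d=z['d']
vv,uu=np.mgrid[0:400,0:640]; px=np.c_[uu.ravel(),vv.ravel()]
P=pts(C,px,d); ok=(d.ravel()>0)
def sel(lo,hi,c,r): return P[ok&(P[:,2]>lo)&(P[:,2]<hi)&(np.hypot(P[:,0]-c[0],P[:,1]-c[1])<r)]
A=sel(.088,.1,(.53,-.21),.19); print('rack',len(A),cv2.minAreaRect(A[:,:2].astype(np.float32)))
A=sel(.125,.2,(.54,-.31),.045); print('driver',len(A),A.mean(0),A[:,2].max(),cv2.minAreaRect(A[A[:,2]>.16][:,:2].astype(np.float32)))
A=sel(.05,.1,(.517,.112),.09); print('head',len(A),np.percentile(A[:,2],[5,50,95]))
H=A[A[:,2]>.07]; print(H.mean(0),cv2.minAreaRect(H[:,:2].astype(np.float32)))
E
python3 b.py
```

```text
rack 6357 ((0.5692492723464966, -0.23265334963798523), (0.3445129990577698, 0.2810955047607422), 72.98146057128906)
driver 302 [ 0.54430438 -0.32159371  0.1649653 ] 0.1765483332249036 ((0.5465832352638245, -0.32490307092666626), (0.026137694716453552, 0.043414048850536346), 5.911685943603516)
head 1283 [0.05035002 0.05348902 0.07788301]
[0.51212174 0.10280817 0.07594461] ((0.5119634866714478, 0.101930171251297), (0.04793544486165047, 0.044258005917072296), 66.5384521484375)
```

Call:
{"name": "step_arm", "arguments": {
  "motion": [
    {"xyz": [-0.036, 0.031, -0.012], "twist": [0, 0, 0], "gripper": 1},
    {"xyz": [-0.036, 0.031, -0.012], "twist": [0, 0, 0], "gripper": 1},
    {"xyz": [-0.036, 0.031, -0.012], "twist": [0, 0, 0], "gripper": 1},
    {"xyz": [-0.036, 0.031, -0.012], "twist": [0, 0, 0], "gripper": 1},
    {"xyz": [-0.036, 0.031, -0.012], "twist": [0, 0, 0], "gripper": 1}
  ]
}}

```text
t: 1.3
position: [0.326, 0.3688, 0.2813]
tool_rot: [2.61, 1.744, -0.009]
force: [0.8, 0.3, 0.9]
gripper_width: 0.0852
```

Call:
{"name": "step_arm", "arguments": {
  "motion": [
    {"xyz": [-0.036, 0.031, -0.01], "twist": [0, 0, 0], "gripper": 1},
    {"xyz": [-0.036, 0.031, -0.01], "twist": [0, 0, 0], "gripper": 1},
    {"xyz": [-0.036, 0.031, -0.01], "twist": [0, 0, 0], "gripper": 1},
    {"xyz": [-0.036, 0.031, -0.01], "twist": [0, 0, 0], "gripper": 1},
    {"xyz": [-0.036, 0.031, -0.01], "twist": [0, 0, 0], "gripper": 1}
  ]
}}

```text
t: 1.8
position: [0.4008, 0.1363, 0.3356]
tool_rot: [2.606, 1.747, 0.0]
force: [1.2, 0.5, 0.0]
gripper_width: 0.0855
```

```bash
cat > w.py <<'E'
import sys
from h import *
tag=sys.argv[1]; C=cam('wrist'); im,d=get_image('wrist'); cv2.imwrite(f'pics/{tag}.png',im)
s=observe(); np.savez(f'{tag}.npz',im=im,d=d,Rw=C[2],o=C[3])
print('qvel',np.abs(s['qvel']).max().round(3),'yaw',np.degrees(R.from_rotvec(s['tool_rot']).as_matrix()[:,0]).round(1))
for t in sys.argv[2:]:
    for f in (recognise,tip_of):
        for r in f(t,'wrist')[:3]:
            p=np.array(r['position']); print(t,p.round(1),round(r['confidence'],2),pts(C,p,d).round(4))
print(C[3],C[2][:,2])
E
python3 w.py w1 slot
```

```text
qvel 0.208 yaw [22.2 52.8 -0.3]
slot [335. 248.] 0.56 [[0.5142 0.1086 0.0734]]
slot [329.1 250.9] 0.98 [[0.5186 0.0973 0.0661]]
[0.32970084 0.16579612 0.48568232] [ 0.28153249 -0.11766349 -0.95231022]
```

View pics/w1.png

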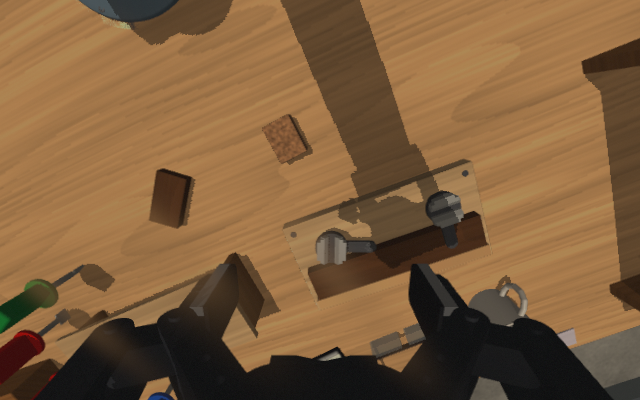

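Run:
```python
from h import *
z=np.load('w1.npz'); C=list(cam('wrist')); C[2]=z['Rw'];C[3]=z['o']; d=z['d']
a=atz(C,[[333,247],[374,246]],.06); print(a, np.degrees(np.arctan2(*(a[1]-a[0])[[1,0]])))
vv,uu=np.mgrid[0:400,0:640]; px=np.c_[uu.ravel(),vv.ravel()]
P=pts(C,px,d); m=(d.ravel()>0)&(np.hypot(P[:,0]-.515,P[:,1]-.1)<.09)
for lo,hi in((.045,.05),(.05,.055),(.055,.06),(.06,.065),(.065,.07),(.07,.075),(.075,.085)):
    A=P[m&(P[:,2]>lo)&(P[:,2]<hi)]; print(lo,len(A),A.mean(0).round(4) if len(A) else '')
A=P[m&(P[:,2]>.07)]; print(cv2.minEnclosingCircle(A[:,:2].astype(np.float32)))
cv2.imwrite('pics/w1c.png',cv2.resize(z['im'][195:300,280:480],(800,420),interpolation=2))
```

```text
[[0.51737547 0.1044844  0.06      ]
 [0.54026225 0.16476197 0.06      ]] 69.2087437422792
0.045 83 [0.551  0.1113 0.0474]
0.05 1924 [0.573  0.1066 0.0526]
0.055 139 [0.5222 0.1351 0.0585]
0.06 276 [0.5281 0.1404 0.0611]
0.065 234 [0.5131 0.1029 0.0667]
0.07 120 [0.5105 0.1045 0.0734]
0.075 458 [0.5141 0.1022 0.078 ]
((0.5143171548843384, 0.10208653658628464), 0.026410162448883057)
```

View pics/w1c.png

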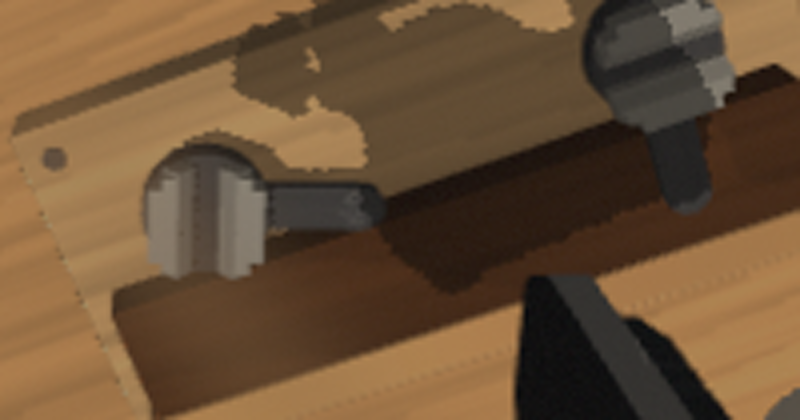

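Call:
{"name": "step_arm", "arguments": {
  "motion": [
    {"xyz": [-0.037, 0.031, 0], "twist": [0, 0, 0], "gripper": 1},
    {"xyz": [-0.037, 0.031, 0], "twist": [0, 0, 0], "gripper": 1},
    {"xyz": [-0.037, 0.031, 0], "twist": [0, 0, 0], "gripper": 1},
    {"xyz": [-0.037, 0.031, 0], "twist": [0, 0, 0], "gripper": 1},
    {"xyz": [-0.037, 0.031, 0], "twist": [0, 0, 0], "gripper": 1}
  ]
}}

```text
t: 2.45
position: [0.4756, -0.09, 0.336]
tool_rot: [2.594, 1.768, 0.007]
force: [1.8, 1.3, 1.0]
gripper_width: 0.0853
```

Call:
{"name": "step_arm", "arguments": {
  "motion": [
    {"xyz": [0, 0, 0], "twist": [0, 0, 8.5], "gripper": 1},
    {"xyz": [0, 0, 0], "twist": [0, 0, 8.5], "gripper": 1},
    {"xyz": [0, 0, 0], "twist": [0, 0, 8.5], "gripper": 1},
    {"xyz": [0, 0, 0], "twist": [0, 0, 8.5], "gripper": 1},
    {"xyz": [0, 0, 0], "twist": [0, 0, 8.5], "gripper": 1}
  ]
}}

```text
t: 2.95
position: [0.4772, -0.089, 0.3323]
tool_rot: [-3.06, -0.69, -0.001]
force: [-0.1, 0.4, -0.5]
gripper_width: 0.0854
```

The crop shows the unlocked head at (207,210), with its slot vertical and its finger pointing right to (375,205). The locked hold-down is at the upper right, its finger across the strip.

Call:
{"name": "step_arm", "arguments": {
  "motion": [
    {"xyz": [0, 0, 0], "twist": [0, 0, 6.5], "gripper": 1},
    {"xyz": [0, 0, 0], "twist": [0, 0, 6.5], "gripper": 1},
    {"xyz": [0, 0, 0], "twist": [0, 0, 6.5], "gripper": 1},
    {"xyz": [0.009, 0.048, 0], "twist": [0, 0, 0], "gripper": 1},
    {"xyz": [0.009, 0.048, 0], "twist": [0, 0, 0], "gripper": 1}
  ]
}}

```text
t: 3.45
position: [0.5061, -0.172, 0.33]
tool_rot: [-3.129, -0.167, 0.002]
force: [-0.2, -0.3, -0.3]
gripper_width: 0.085
```

Call:
{"name": "step_arm", "arguments": {
  "motion": [
    {"xyz": [0.009, 0.048, 0], "twist": [0, 0, 0], "gripper": 1},
    {"xyz": [0.009, 0.048, 0], "twist": [0, 0, 0], "gripper": 1},
    {"xyz": [0.009, 0.04, 0], "twist": [0, 0, 0], "gripper": 1},
    {"xyz": [0, 0, 0], "twist": [0, 0, 0], "gripper": 1},
    {"xyz": [0, 0, 0], "twist": [0, 0, 0], "gripper": 1}
  ]
}}

```text
t: 3.95
position: [0.5529, -0.3053, 0.3242]
tool_rot: [-3.123, -0.178, 0.007]
force: [-0.1, -0.0, 0.4]
gripper_width: 0.0856
```

```bash
cat > c.py <<'E'
from h import *
import sys
z=np.load(sys.argv[1]+'.npz'); C=list(cam('wrist')); C[2]=z['Rw'];C[3]=z['o']; d=z['d']
vv,uu=np.mgrid[0:400,0:640]; px=np.c_[uu.ravel(),vv.ravel()]
P=pts(C,px,d); m=(d.ravel()>0)&(np.hypot(P[:,0]-.545,P[:,1]+.323)<.04)
A=P[m&(P[:,2]>.168)&(P[:,2]<.18)]; print('top',len(A),A.mean(0),cv2.minAreaRect(A[:,:2].astype(np.float32)))
A=P[m&(P[:,2]>.1)&(P[:,2]<.108)]; print('guard',len(A),A.mean(0),cv2.minEnclosingCircle(A[:,:2].astype(np.float32)))
A=P[(d.ravel()>0)&(P[:,2]>.092)&(P[:,2]<.098)&(np.hypot(P[:,0]-.53,P[:,1]+.21)<.19)]
c,(w,h),an=cv2.minAreaRect(A[:,:2].astype(np.float32)); print('rack',c,w,h,an,np.percentile(A[:,0],[0,100]),np.percentile(A[:,1],[0,100]))
E
python3 w.py w2 driver; python3 c.py w2; python3 -c "
from workcell import *; s=observe();print(s['position'],s['tool_rot'],s['t'],s['joint_pos'])"
```

```text
qvel 0.026 yaw [56.9  6.5 -0.2]
driver [384.  204.6] 0.88 [[ 0.6317 -0.3219  0.1178]]
driver [224.  123.7] 0.82 [[ 0.4033 -0.2499  0.0365]]
driver [318.6 202.9] 0.71 [[ 0.5491 -0.3139  0.1733]]
driver [322.7 183.8] 0.98 [[ 0.5524 -0.307   0.1049]]
driver [255.5 275. ] 0.83 [[ 0.4612 -0.4839  0.0419]]
driver [414.4 178.6] 0.77 [[ 0.6994 -0.3015  0.0075]]
[ 0.54527773 -0.23107566  0.47559946] [ 0.03045876 -0.28651731 -0.95759078]
top 886 [ 0.54922692 -0.32599202  0.17274727] ((0.5494980216026306, -0.3271738290786743), (0.025318434461951256, 0.04207200929522514), 5.494183540344238)
guard 447 [ 0.55080896 -0.32104591  0.10302285] ((0.5494331121444702, -0.326967716217041), 0.02586832270026207)
rack (0.5647168755531311, -0.24333079159259796) 0.16537947952747345 0.3007364273071289 2.5116922855377197 [0.47656924 0.65133567] [-0.39338077 -0.09114532]
[ 0.55246366 -0.30450184  0.32494249] [-3.12418831 -0.18005207  0.00598564] 4.1 [-0.68590137  0.1430742   1.49145013  0.006411    1.51815292 -0.8014101 ]
```

View pics/w2.png

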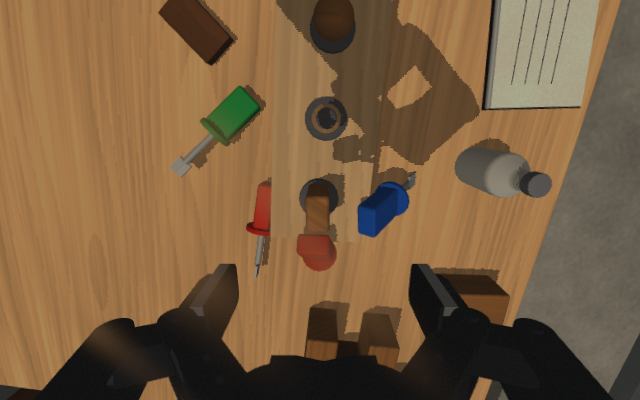

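The driver stands in its hole at (318,200). The blue decoy at (385,208) and the red one at (262,210) are close on either side, so I'll approach with the jaws part-closed.

```bash
cat > to.py <<'E'
import sys
from h import *
x,y,z,yaw=map(float,sys.argv[1:5]); s=observe(); M=R.from_rotvec(s['tool_rot'])
a=np.radians(yaw); T=R.from_matrix(np.array([[np.cos(a),np.sin(a),0],[np.sin(a),-np.cos(a),0],[0,0,-1]]).T.T)
T=R.from_matrix(np.c_[[np.cos(a),np.sin(a),0],[np.sin(a),-np.cos(a),0],[0,0,-1]])
w=np.array([x,y,z])-s['position']
print('t',round(s['t'],2),'pos',np.round(s['position'],4),'shift now-frame',M.inv().apply(w).round(4),'after-turn frame',T.inv().apply(w).round(4),'twist',np.degrees((M.inv()*T).as_rotvec()).round(2),'F',np.round(s['force'],1),'T',np.round(s['torque'],2),'j6',round(s['joint_pos'][5],2))
E
python3 to.py .5495 -.327 .137 5.5
python3 - <<'E'
from h import *
z=np.load('w2.npz'); C=list(cam('wrist')); C[2]=z['Rw'];C[3]=z['o']; d=z['d']
vv,uu=np.mgrid[0:400,0:640]; px=np.c_[uu.ravel(),vv.ravel()]; P=pts(C,px,d); v=P-[.5495,-.327,0]
a=np.radians(5.5); X=v[:,0]*np.cos(a)+v[:,1]*np.sin(a); Y=-v[:,0]*np.sin(a)+v[:,1]*np.cos(a)
m=(d.ravel()>0)&(P[:,2]>.11)&(P[:,2]<.21)&(abs(Y)<.05)&(abs(X)<.12)&(abs(X)>.016)
for lo,hi in((.11,.13),(.13,.15),(.15,.17),(.17,.21)):
  for sg in(-1,1):
    k=m&(P[:,2]>lo)&(P[:,2]<hi)&(X*sg>0)
    if k.any(): print(lo,sg,k.sum(),np.percentile(abs(X[k]),[0,5,50]).round(3),Y[k].min().round(3),Y[k].max().round(3))
E
```

```text
t 4.1 pos [ 0.5525 -0.3045  0.3249] shift now-frame [-0.0049  0.0243  0.1877] after-turn frame [-0.0051  0.0221  0.1879] twist [-0.71  0.19  1.1 ] F [ 0.4 -0.2  1. ] T [-0.05  0.03 -0.03] j6 -0.8
0.11 -1 60 [0.016 0.016 0.02 ] -0.05 -0.042
0.11 1 772 [0.049 0.051 0.065] -0.043 0.003
0.13 -1 1 [0.019 0.019 0.019] -0.05 -0.05
0.13 1 179 [0.059 0.06  0.067] -0.034 -0.002
```

Call:
{"name": "step_arm", "arguments": {
  "motion": [
    {"xyz": [-0.005, 0.022, 0.01], "twist": [-0.7, 0.2, 1.1], "gripper": 0.1},
    {"xyz": [0, 0, 0.03], "twist": [0, 0, 0], "gripper": 0.1},
    {"xyz": [0, 0, 0.04], "twist": [0, 0, 0], "gripper": 0.1},
    {"xyz": [0, 0, 0.03], "twist": [0, 0, 0], "gripper": 0.1},
    {"xyz": [0, 0, 0], "twist": [0, 0, 0], "gripper": 0.1}
  ]
}}

```text
t: 4.6
position: [0.5505, -0.3268, 0.2137]
tool_rot: [3.13, 0.154, 0.009]
force: [-0.3, -0.1, -0.1]
gripper_width: 0.0475
```

```bash
python3 to.py .5495 -.327 .137 5.5
```

```text
t 4.6 pos [ 0.5505 -0.3268  0.2137] shift now-frame [-0.0014 -0.0004  0.0767] after-turn frame [-0.001   0.0002  0.0767] twist [ 0.44 -0.29  0.13] F [-0.3 -0.1 -0.1] T [-0.05  0.01  0.  ] j6 -0.81
```

Call:
{"name": "step_arm", "arguments": {
  "motion": [
    {"xyz": [-0.001, 0, 0.03], "twist": [0.4, -0.3, 0], "gripper": 0.1},
    {"xyz": [0, 0, 0.03], "twist": [0, 0, 0], "gripper": 0.1},
    {"xyz": [0, 0, 0.015], "twist": [0, 0, 0], "gripper": 0.1},
    {"xyz": [0, 0, 0], "twist": [0, 0, 0], "gripper": 0.1},
    {"xyz": [0, 0, 0], "twist": [0, 0, 0], "gripper": 0.1}
  ]
}}

```text
t: 5.1
position: [0.5523, -0.3299, 0.1445]
tool_rot: [3.128, 0.154, 0.012]
force: [-1.0, -0.2, -0.0]
gripper_width: 0.0467
```

```bash
python3 to.py .5495 -.327 .137 5.5
```

```text
t 5.1 pos [ 0.5523 -0.3299  0.1445] shift now-frame [-0.0025 -0.0032  0.0075] after-turn frame [-0.0025 -0.0031  0.0075] twist [ 0.56 -0.4   0.15] F [-1.  -0.2 -0. ] T [ 0.05 -0.04 -0.  ] j6 -0.81
```

Call:
{"name": "step_arm", "arguments": {
  "motion": [
    {"xyz": [-0.0025, -0.003, 0.007], "twist": [0.6, -0.4, 0], "gripper": 0.1},
    {"xyz": [0, 0, 0], "twist": [0, 0, 0], "gripper": 0.1},
    {"xyz": [0, 0, 0], "twist": [0, 0, 0], "gripper": -1},
    {"xyz": [0, 0, 0], "twist": [0, 0, 0], "gripper": -1},
    {"xyz": [0, 0, 0], "twist": [0, 0, 0], "gripper": -1}
  ],
  "force": 80
}}

```text
t: 5.6
position: [0.5514, -0.3287, 0.1423]
tool_rot: [3.134, 0.155, 0.008]
force: [-0.2, 0.0, -4.0]
gripper_width: 0.0247
```

```bash
python3 to.py .5495 -.327 .137 5.5
```

```text
t 5.6 pos [ 0.5514 -0.3287  0.1423] shift now-frame [-0.0017 -0.0019  0.0053] after-turn frame [-0.0017 -0.0018  0.0053] twist [ 0.24 -0.28  0.16] F [-0.2  0.  -4. ] T [-0.01  0.03  0.01] j6 -0.81
```

Call:
{"name": "step_arm", "arguments": {
  "motion": [
    {"xyz": [0, 0, -0.01], "twist": [0, 0, 0], "gripper": -1},
    {"xyz": [0, 0, -0.03], "twist": [0, 0, 0], "gripper": -1},
    {"xyz": [0, 0, -0.04], "twist": [0, 0, 0], "gripper": -1},
    {"xyz": [0, 0, -0.04], "twist": [0, 0, 0], "gripper": -1},
    {"xyz": [0, 0, -0.04], "twist": [0, 0, 0], "gripper": -1}
  ]
}}

```text
t: 6.1
position: [0.5469, -0.3248, 0.2984]
tool_rot: [-3.127, -0.155, 0.015]
force: [1.0, -0.1, -3.0]
gripper_width: 0.0243
```

```bash
python3 to.py .5145 .102 .33 69.7
python3 - <<'E'
from h import *
C=cam('wrist'); im,d=get_image('wrist'); cv2.imwrite('pics/held.png',im); np.savez('held.npz',im=im,d=d,Rw=C[2],o=C[3])
E
```

```text
t 6.1 pos [ 0.5469 -0.3248  0.2984] shift now-frame [ 0.0096 -0.4282 -0.027 ] after-turn frame [ 0.3891 -0.1784 -0.0316] twist [ -0.84   0.12 -64.04] F [ 1.  -0.1 -3. ] T [-0.05 -0.06 -0.01] j6 -0.81
```

View pics/held.png

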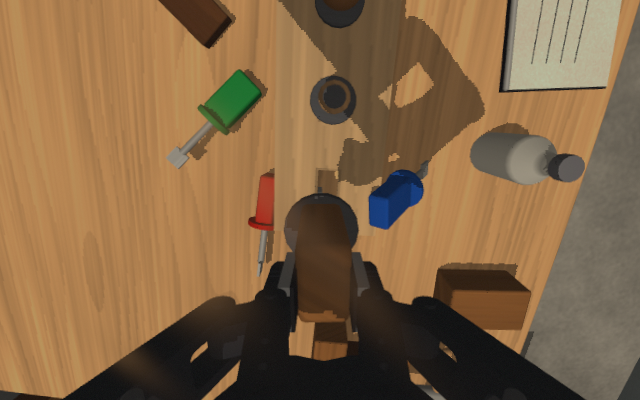

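The driver is held upright, its guard at (322,225), with the empty hole visible at (325,183). Carrying it to the hold-down.

Call:
{"name": "step_arm", "arguments": {
  "motion": [
    {"xyz": [0, 0, -0.035], "twist": [-0.8, 0, 0], "gripper": -1},
    {"xyz": [0, -0.045, 0], "twist": [0, 0, 0], "gripper": -1},
    {"xyz": [0, -0.048, 0], "twist": [0, 0, 0], "gripper": -1},
    {"xyz": [0, -0.048, 0], "twist": [0, 0, 0], "gripper": -1},
    {"xyz": [0, -0.048, 0], "twist": [0, 0, 0], "gripper": -1}
  ]
}}

```text
t: 6.65
position: [0.5315, -0.1395, 0.3466]
tool_rot: [3.117, 0.139, 0.017]
force: [1.0, -0.2, -2.0]
gripper_width: 0.0245
```

Call:
{"name": "step_arm", "arguments": {
  "motion": [
    {"xyz": [0, -0.048, 0], "twist": [0, 0, 0], "gripper": -1},
    {"xyz": [0, -0.048, 0], "twist": [0, 0, 0], "gripper": -1},
    {"xyz": [0, -0.048, 0], "twist": [0, 0, 0], "gripper": -1},
    {"xyz": [0, -0.048, 0], "twist": [0, 0, 0], "gripper": -1},
    {"xyz": [0, -0.048, 0], "twist": [0, 0, 0], "gripper": -1}
  ]
}}

```text
t: 7.15
position: [0.5069, 0.109, 0.3422]
tool_rot: [3.117, 0.136, 0.023]
force: [0.7, -1.2, -2.1]
gripper_width: 0.0245
```

Call:
{"name": "step_arm", "arguments": {
  "motion": [
    {"xyz": [0, 0, 0], "twist": [0, 0, -8.5], "gripper": -1},
    {"xyz": [0, 0, 0], "twist": [0, 0, -8.5], "gripper": -1},
    {"xyz": [0, 0, 0], "twist": [0, 0, -8.5], "gripper": -1},
    {"xyz": [0, 0, 0], "twist": [0, 0, -8.5], "gripper": -1},
    {"xyz": [0, 0, 0], "twist": [0, 0, -8.5], "gripper": -1}
  ]
}}

```text
t: 7.65
position: [0.5038, 0.1175, 0.3423]
tool_rot: [2.846, 1.274, 0.012]
force: [0.6, 0.2, -2.7]
gripper_width: 0.0242
```

Call:
{"name": "step_arm", "arguments": {
  "motion": [
    {"xyz": [0, 0, 0], "twist": [0, 0, -8], "gripper": -1},
    {"xyz": [0, 0, 0], "twist": [0, 0, -8], "gripper": -1},
    {"xyz": [0, 0, 0], "twist": [0, 0, -5], "gripper": -1},
    {"xyz": [0, 0, 0], "twist": [0, 0, 0], "gripper": -1},
    {"xyz": [0, 0, 0], "twist": [0, 0, 0], "gripper": -1}
  ]
}}

```text
t: 8.15
position: [0.5028, 0.1179, 0.3423]
tool_rot: [2.552, 1.791, 0.005]
force: [0.3, 0.4, -2.9]
gripper_width: 0.0242
```

```bash
python3 to.py .5145 .102 .24 69.7
```

```text
t 8.15 pos [0.5028 0.1179 0.3423] shift now-frame [-0.0099  0.0143  0.1027] after-turn frame [-0.0109  0.0165  0.1023] twist [1.23 0.62 0.43] F [ 0.3  0.4 -2.9] T [ 0.03  0.07 -0.01] j6 -1.2
```

Call:
{"name": "step_arm", "arguments": {
  "motion": [
    {"xyz": [-0.01, 0.016, 0.03], "twist": [1.2, 0.6, 0.4], "gripper": -1},
    {"xyz": [0, 0, 0.035], "twist": [0, 0, 0], "gripper": -1},
    {"xyz": [0, 0, 0.03], "twist": [0, 0, 0], "gripper": -1},
    {"xyz": [0, 0, 0], "twist": [0, 0, 0], "gripper": -1},
    {"xyz": [0, 0, 0], "twist": [0, 0, 0], "gripper": -1}
  ],
  "force": 100
}}

```text
t: 8.65
position: [0.5168, 0.1022, 0.2482]
tool_rot: [2.582, 1.784, 0.008]
force: [0.5, -0.7, -1.6]
gripper_width: 0.0242
```

```bash
python3 to.py .5145 .102 .22 69.7
python3 - <<'E'
from h import *
o=[]
for n,(x,y) in {'scene':(400,262),'wrist':(320,190)}.items():
    im,d=get_image(n); np.savez(f'{n}1.npz',im=im,d=d)
    if n=='scene': im=im[212:312,340:460]; 
    o.append(cv2.resize(im,(480,400) if n=='scene' else (320,200)))
    for t in('driver','slot'):
        for r in tip_of(t,n)[:3]: print(n,t,np.round(r['position'],1),round(r['confidence'],2))
c=np.zeros((400,800,3),np.uint8); c[:,:480]=o[0]; c[:200,480:]=o[1]; cv2.imwrite('pics/pre.png',c)
E
```

```text
t 8.65 pos [0.5168 0.1022 0.2482] shift now-frame [-0.0011 -0.0023  0.0282] after-turn frame [-0.001  -0.0021  0.0282] twist [ 0.33 -0.13 -0.41] F [ 0.5 -0.7 -1.6] T [ 0.   -0.03 -0.02] j6 -1.23
scene driver [338.2 128.4] 0.85
scene driver [231.4 148.5] 0.73
scene driver [401.8 250.9] 0.71
scene slot [399.3 273.3] 0.8
wrist driver [321.7 195.2] 0.79
wrist slot [321.3 184.1] 0.64
```

View pics/pre.png

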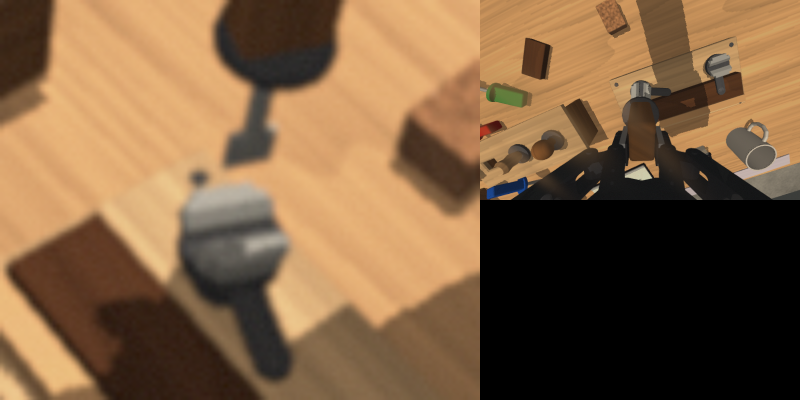

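The scene crop shows the blade hanging just above the head, in line with the slot. Descending.

Call:
{"name": "step_arm", "arguments": {
  "motion": [
    {"xyz": [-0.001, 0, 0.015], "twist": [0.3, 0, -0.4], "gripper": -1},
    {"xyz": [0, 0, 0.015], "twist": [0, 0, 0], "gripper": -1},
    {"xyz": [0, 0, 0.01], "twist": [0, 0, 0], "gripper": -1},
    {"xyz": [0, 0, 0.005], "twist": [0, 0, 0], "gripper": -1},
    {"xyz": [0, 0, 0], "twist": [0, 0, 0], "gripper": -1}
  ]
}}

```text
t: 9.45
position: [0.5169, 0.1014, 0.2002]
tool_rot: [-2.577, -1.797, -0.006]
force: [-0.2, -0.4, -2.8]
gripper_width: 0.0244
```

```bash
python3 to.py .5145 .102 .193 69.7
```

```text
t 9.45 pos [0.5169 0.1014 0.2002] shift now-frame [-0.0003 -0.0025  0.0072] after-turn frame [-0.0003 -0.0025  0.0072] twist [ 0.11 -0.17  0.08] F [-0.2 -0.4 -2.8] T [ 0.02 -0.01 -0.  ] j6 -1.24
```

Call:
{"name": "step_arm", "arguments": {
  "motion": [
    {"xyz": [0, -0.001, 0.002], "twist": [0, 0, 0], "gripper": -1},
    {"xyz": [0, 0, 0.002], "twist": [0, 0, 0], "gripper": -1},
    {"xyz": [0, 0, 0.002], "twist": [0, 0, 0], "gripper": -1},
    {"xyz": [0, 0, 0.002], "twist": [0, 0, 0], "gripper": -1},
    {"xyz": [0, 0, 0], "twist": [0, 0, 0], "gripper": -1}
  ]
}}

```text
t: 9.95
position: [0.517, 0.1019, 0.1929]
tool_rot: [2.576, 1.796, 0.009]
force: [-0.6, -0.3, -2.1]
gripper_width: 0.0241
```

```bash
python3 to.py .5145 .102 .193 69.7
```

```text
t 9.95 pos [0.517  0.1019 0.1929] shift now-frame [-0.0007 -0.0024 -0.0001] after-turn frame [-0.0007 -0.0024 -0.0001] twist [ 0.27 -0.23  0.08] F [-0.6 -0.3 -2.1] T [ 0.02 -0.05 -0.06] j6 -1.24
```

Call:
{"name": "step_arm", "arguments": {
  "motion": [
    {"xyz": [0, -0.001, 0.001], "twist": [0, 0, 0], "gripper": -1},
    {"xyz": [0, 0, 0.001], "twist": [0, 0, 0], "gripper": -1},
    {"xyz": [0, 0, 0.001], "twist": [0, 0, 0], "gripper": -1},
    {"xyz": [0, 0, 0.001], "twist": [0, 0, 0], "gripper": -1},
    {"xyz": [0, 0, 0], "twist": [0, 0, 0], "gripper": -1}
  ]
}}

```text
t: 10.45
position: [0.5173, 0.1019, 0.1928]
tool_rot: [2.573, 1.795, 0.012]
force: [-1.2, -0.0, -0.1]
gripper_width: 0.0241
```

```bash
python3 to.py .5145 .102 .193 69.7
```

```text
t 10.45 pos [0.5173 0.1019 0.1928] shift now-frame [-0.0009 -0.0027 -0.0002] after-turn frame [-0.0009 -0.0027 -0.0002] twist [ 0.45 -0.23  0.1 ] F [-1.2 -0.  -0.1] T [ 0.01  0.44 -0.01] j6 -1.24
```

Contact is at the expected floor height: tip about 0.066. Turning clockwise.

Call:
{"name": "step_arm", "arguments": {
  "motion": [
    {"xyz": [0, -0.001, 0.0005], "twist": [0, 0, 4], "gripper": -1},
    {"xyz": [0, 0, 0.0005], "twist": [0, 0, 5], "gripper": -1},
    {"xyz": [0, 0, 0.0005], "twist": [0, 0, 5], "gripper": -1},
    {"xyz": [0, 0, 0.0005], "twist": [0, 0, 5], "gripper": -1},
    {"xyz": [0, 0, 0.0005], "twist": [0, 0, 5], "gripper": -1}
  ],
  "force": 120
}}

```text
t: 10.95
position: [0.5187, 0.102, 0.1928]
tool_rot: [2.898, 1.198, 0.023]
force: [-1.5, -2.3, 3.6]
gripper_width: 0.0239
```

```bash
python3 to.py .5145 .102 .193 0
```

```text
t 10.95 pos [0.5187 0.102  0.1928] shift now-frame [-0.0029 -0.003  -0.0003] after-turn frame [-0.0042 -0.     -0.0002] twist [ 0.35 -0.85 44.92] F [-1.5 -2.3  3.6] T [-0.35  0.49  0.16] j6 -0.8
```

Call:
{"name": "step_arm", "arguments": {
  "motion": [
    {"xyz": [-0.001, -0.001, 0.0005], "twist": [0.2, -0.4, 5], "gripper": -1},
    {"xyz": [-0.001, 0, 0.0005], "twist": [0, -0.2, 5], "gripper": -1},
    {"xyz": [0, 0, 0.0005], "twist": [0, 0, 5], "gripper": -1},
    {"xyz": [0, 0, 0.0005], "twist": [0, 0, 5], "gripper": -1},
    {"xyz": [0, 0, 0.0005], "twist": [0, 0, 5], "gripper": -1}
  ]
}}

```text
t: 11.45
position: [0.5186, 0.1004, 0.1928]
tool_rot: [3.09, 0.517, 0.015]
force: [-2.7, -1.5, 5.5]
gripper_width: 0.0238
```

```bash
python3 to.py .5145 .102 .193 0
```

```text
t 11.45 pos [0.5186 0.1004 0.1928] shift now-frame [-0.0034 -0.0028 -0.0003] after-turn frame [-0.0041 -0.0016 -0.0002] twist [ 0.52 -0.56 19.  ] F [-2.7 -1.5  5.5] T [-0.42  0.85  0.17] j6 -0.35
```

Call:
{"name": "step_arm", "arguments": {
  "motion": [
    {"xyz": [-0.001, -0.001, 0], "twist": [0.2, -0.3, 5], "gripper": -1},
    {"xyz": [-0.001, -0.001, 0], "twist": [0, -0.2, 5], "gripper": -1},
    {"xyz": [-0.001, 0, 0], "twist": [0, 0, 4], "gripper": -1},
    {"xyz": [0, 0, 0], "twist": [0, 0, 4], "gripper": -1},
    {"xyz": [0, 0, 0], "twist": [0, 0, 4], "gripper": -1}
  ]
}}

```text
t: 11.95
position: [0.5172, 0.0993, 0.1928]
tool_rot: [3.128, -0.104, 0.014]
force: [-2.9, 0.1, 3.0]
gripper_width: 0.024
```

```bash
python3 to.py .5145 .102 .193 0
python3 - <<'E'
from h import *
im,d=get_image('scene'); a=cv2.resize(im[212:332,340:500],(640,480)); b,_=get_image('wrist'); cv2.imwrite('pics/turn.png',np.vstack([a,cv2.resize(b[60:260,160:480],(640,400))])[:,:][::1] if 0 else a); cv2.imwrite('pics/turnw.png',b)
E
```

```text
t 11.95 pos [0.5172 0.0993 0.1928] shift now-frame [-0.0029 -0.0025 -0.0002] after-turn frame [-0.0027 -0.0027 -0.0002] twist [ 0.69 -0.5  -3.8 ] F [-2.9  0.1  3. ] T [-0.22  0.65  0.13] j6 0.05
```

View pics/turn.png

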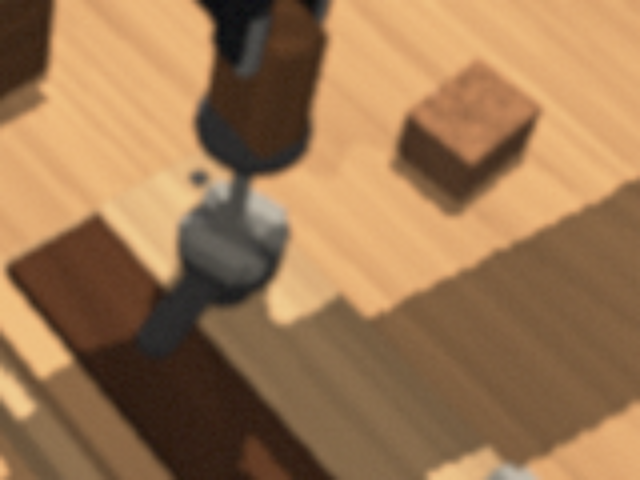

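The finger at (165,335) is across the strip but not quite square yet. I'll continue to the stop.

Call:
{"name": "step_arm", "arguments": {
  "motion": [
    {"xyz": [-0.001, -0.001, 0], "twist": [0.2, -0.2, 4], "gripper": -1},
    {"xyz": [-0.001, -0.001, 0], "twist": [0, 0, 4], "gripper": -1},
    {"xyz": [0, 0, 0], "twist": [0, 0, 3], "gripper": -1},
    {"xyz": [0, 0, 0], "twist": [0, 0, 3], "gripper": -1},
    {"xyz": [0, 0, 0], "twist": [0, 0, 0], "gripper": -1}
  ]
}}

```text
t: 12.55
position: [0.5162, 0.099, 0.1928]
tool_rot: [3.091, -0.477, 0.015]
force: [-0.9, 0.0, 2.5]
gripper_width: 0.0235
```

```bash
python3 to.py .5145 .102 .193 0
```

```text
t 12.55 pos [0.5162 0.099  0.1928] shift now-frame [-0.0025 -0.0023 -0.0002] after-turn frame [-0.0017 -0.003  -0.0002] twist [  0.82  -0.56 -17.54] F [-0.9  0.   2.5] T [-0.19  0.42  0.09] j6 0.29
```

Call:
{"name": "step_arm", "arguments": {
  "motion": [
    {"xyz": [0, 0, 0], "twist": [0.2, -0.2, 3], "gripper": -1},
    {"xyz": [0, 0, 0], "twist": [0, 0, 3], "gripper": -1},
    {"xyz": [0, 0, 0], "twist": [0, 0, 3], "gripper": -1},
    {"xyz": [0, 0, 0], "twist": [0, 0, 3], "gripper": -1},
    {"xyz": [0, 0, 0], "twist": [0, 0, 0], "gripper": -1}
  ]
}}

```text
t: 13.05
position: [0.5157, 0.0984, 0.1929]
tool_rot: [3.03, -0.781, 0.012]
force: [-1.9, -0.8, 2.7]
gripper_width: 0.0239
```

```bash
python3 to.py .5145 .102 .193 0
python3 - <<'E'
from h import *
im,d=get_image('scene'); cv2.imwrite('pics/turn2.png',cv2.resize(im[212:382,340:500],(560,595)))
E
```

```text
t 13.05 pos [0.5157 0.0984 0.1929] shift now-frame [-0.0028 -0.0026 -0.0002] after-turn frame [-0.0012 -0.0036 -0.0001] twist [  0.74  -0.43 -28.89] F [-1.9 -0.8  2.7] T [-0.2   0.45  0.75] j6 0.49
```

View pics/turn2.png

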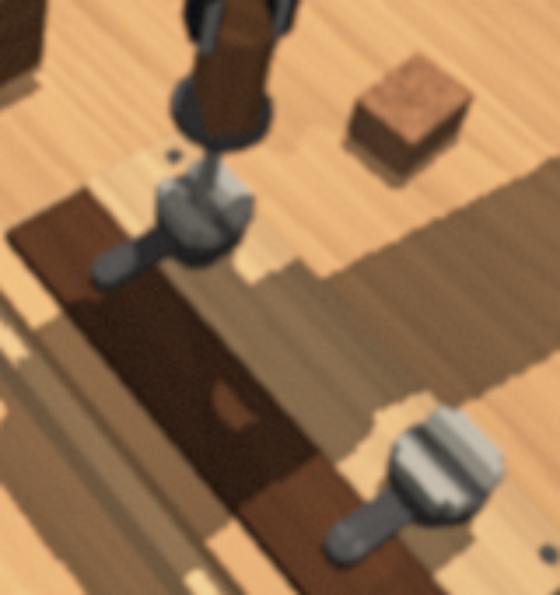

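The torque has jumped to 0.75 N m, and the finger at (115,265) lies square across the strip, parallel to the locked one. So it's at its stop. Backing off within the play and lifting out.

Call:
{"name": "step_arm", "arguments": {
  "motion": [
    {"xyz": [0, 0, 0], "twist": [0.4, -0.2, -6], "gripper": -1},
    {"xyz": [0, 0, 0], "twist": [0.3, -0.2, -6], "gripper": -1},
    {"xyz": [0, 0, -0.015], "twist": [0, 0, 0], "gripper": -1},
    {"xyz": [0, 0, -0.03], "twist": [0, 0, 0], "gripper": -1},
    {"xyz": [0, 0, -0.04], "twist": [0, 0, 0], "gripper": -1}
  ]
}}

```text
t: 13.6
position: [0.5121, 0.0989, 0.2726]
tool_rot: [-3.108, 0.451, 0.015]
force: [1.9, 0.1, -3.0]
gripper_width: 0.0237
```

Call:
{"name": "step_arm", "arguments": {
  "motion": [
    {"xyz": [0, 0, -0.04], "twist": [0, 0, -6], "gripper": -1},
    {"xyz": [0, 0, -0.03], "twist": [0, 0, -6], "gripper": -1},
    {"xyz": [0, 0, 0], "twist": [0, 0, -6], "gripper": -1},
    {"xyz": [0, 0, 0], "twist": [0, 0, -4], "gripper": -1},
    {"xyz": [0, 0, 0], "twist": [0, 0, 0], "gripper": -1}
  ]
}}

```text
t: 14.1
position: [0.5147, 0.1, 0.3554]
tool_rot: [-3.132, -0.159, -0.01]
force: [-0.2, 0.4, -2.1]
gripper_width: 0.0242
```

```bash
python3 to.py .551 -.328 .34 5.5
python3 - <<'E'
from h import *
im,d=get_image('scene'); cv2.imwrite('pics/after.png',im)
for t in ('rack',):
    for n in('top',):
        get_image(n)
C=cam('top'); im,d=get_image('top'); np.savez('top1.npz',im=im,d=d)
# rack edges seen with arm away from it
vv,uu=np.mgrid[0:400,0:640]; P=pts(C,np.c_[uu.ravel(),vv.ravel()],d)
Y=P[:,1]; m=(d.ravel()>0)&(abs(P[:,2]-.095)<.006)
for y in(-.1,-.13,-.26,-.29,-.34):
    k=m&(abs(Y-y)<.005)&(P[:,0]>.4)&(P[:,0]<.66); print(y,np.percentile(P[k,0],[1,99]).round(4),k.sum())
k=m&(abs(P[:,0]-.5)<.02)&(Y<-.02)&(Y>-.42); print(np.percentile(Y[k],[1,99]))
E
```

```text
t 14.1 pos [0.5147 0.1    0.3554] shift now-frame [-0.0074  0.4295  0.013 ] after-turn frame [-0.0048  0.4295  0.0154] twist [-0.31 -0.37  0.32] F [-0.2  0.4 -2.1] T [-0.04 -0.06  0.03] j6 -0.13
-0.1 [0.4744 0.603 ] 217
-0.13 [0.4762 0.6045] 138
-0.26 [0.4815 0.6096] 237
-0.29 [0.4823 0.6115] 233
-0.34 [0.4841 0.6472] 178
[-0.38401014 -0.0684191 ]
```

Call:
{"name": "step_arm", "arguments": {
  "motion": [
    {"xyz": [0, 0.045, 0], "twist": [-0.3, -0.4, 0.5], "gripper": -1},
    {"xyz": [0, 0.048, 0], "twist": [0, 0, 0], "gripper": -1},
    {"xyz": [0, 0.048, 0], "twist": [0, 0, 0], "gripper": -1},
    {"xyz": [0, 0.048, 0], "twist": [0, 0, 0], "gripper": -1},
    {"xyz": [0, 0.048, 0], "twist": [0, 0, 0], "gripper": -1}
  ]
}}

```text
t: 14.75
position: [0.536, -0.1372, 0.3505]
tool_rot: [-3.133, -0.151, 0.01]
force: [1.5, 1.0, -2.4]
gripper_width: 0.0239
```

Call:
{"name": "step_arm", "arguments": {
  "motion": [
    {"xyz": [0, 0.048, 0], "twist": [0, 0, 0], "gripper": -1},
    {"xyz": [0, 0.048, 0], "twist": [0, 0, 0], "gripper": -1},
    {"xyz": [0, 0.048, 0], "twist": [0, 0, 0], "gripper": -1},
    {"xyz": [0, 0.03, 0], "twist": [0, 0, 0], "gripper": -1},
    {"xyz": [0, 0, 0], "twist": [0, 0, 0], "gripper": -1}
  ]
}}

```text
t: 15.25
position: [0.5499, -0.3228, 0.3441]
tool_rot: [-3.13, -0.126, 0.018]
force: [-1.0, 0.7, -3.0]
gripper_width: 0.0235
```

```bash
python3 to.py .5505 -.3277 .26 4.5
```

```text
t 15.25 pos [ 0.5499 -0.3228  0.3441] shift now-frame [0.0011 0.0058 0.084 ] after-turn frame [0.0002 0.005  0.0841] twist [-0.55  0.63  0.13] F [-1.   0.7 -3. ] T [-0.02 -0.04 -0.05] j6 -0.79
```

Call:
{"name": "step_arm", "arguments": {
  "motion": [
    {"xyz": [0, 0.005, 0.03], "twist": [-0.5, 0.6, 0], "gripper": -1},
    {"xyz": [0, 0, 0.03], "twist": [0, 0, 0], "gripper": -1},
    {"xyz": [0, 0, 0.02], "twist": [0, 0, 0], "gripper": -1},
    {"xyz": [0, 0, 0], "twist": [0, 0, 0], "gripper": -1},
    {"xyz": [0, 0, 0], "twist": [0, 0, 0], "gripper": -1}
  ]
}}

```text
t: 15.75
position: [0.5496, -0.326, 0.2597]
tool_rot: [-3.134, -0.116, 0.003]
force: [0.5, -0.2, -2.3]
gripper_width: 0.0244
```

```bash
python3 to.py .5505 -.3277 .26 4.5;  python3 - <<'E'
from h import *
im,d=get_image('wrist'); w=cv2.resize(im[100:300,240:400],(480,600))
im,d=get_image('scene'); s=cv2.resize(im[80:200,200:320][:,:64+0] if 0 else im[90:190,230:310],(320,400))
c=np.zeros((600,800,3),np.uint8); c[:,:480]=w; c[:400,480:]=s; cv2.imwrite('pics/prehole.png',c)
E
```

```text
t 15.75 pos [ 0.5496 -0.326   0.2597] shift now-frame [ 0.0008  0.0017 -0.0003] after-turn frame [ 0.0007  0.0017 -0.0003] twist [-0.29  0.11 -0.26] F [ 0.5 -0.2 -2.3] T [-0.03 -0.03  0.01] j6 -0.79
```

View pics/prehole.png

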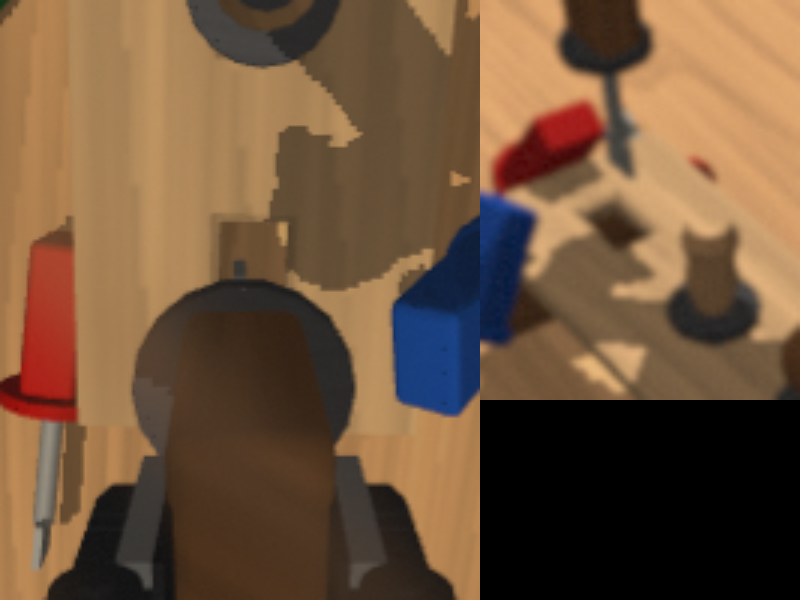

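The blade hangs just over the empty hole, about 3 mm to its left (blade at column 240, hole centre at 252). Nudging over and lowering.

Call:
{"name": "step_arm", "arguments": {
  "motion": [
    {"xyz": [0.003, 0.0015, 0.015], "twist": [-0.3, 0, 0], "gripper": -1},
    {"xyz": [0, 0, 0.02], "twist": [0, 0, 0], "gripper": -1},
    {"xyz": [0, 0, 0.015], "twist": [0, 0, 0], "gripper": -1},
    {"xyz": [0, 0, 0], "twist": [0, 0, 0], "gripper": -1},
    {"xyz": [0, 0, 0], "twist": [0, 0, 0], "gripper": -1}
  ]
}}

```text
t: 16.35
position: [0.5557, -0.3287, 0.212]
tool_rot: [3.132, 0.117, 0.009]
force: [-0.0, -0.2, -2.1]
gripper_width: 0.0237
```

```bash
python3 to.py .552 -.3277 .1425 4.5
```

```text
t 16.35 pos [ 0.5557 -0.3287  0.212 ] shift now-frame [-0.004  -0.0018  0.0694] after-turn frame [-0.0036 -0.0013  0.0695] twist [ 0.44 -0.3  -0.24] F [-0.  -0.2 -2.1] T [-0.02  0.01 -0.02] j6 -0.78
```

Call:
{"name": "step_arm", "arguments": {
  "motion": [
    {"xyz": [-0.004, -0.001, 0.01], "twist": [0.4, -0.3, 0], "gripper": -1},
    {"xyz": [0, 0, 0.015], "twist": [0, 0, 0], "gripper": -1},
    {"xyz": [0, 0, 0.015], "twist": [0, 0, 0], "gripper": -1},
    {"xyz": [0, 0, 0.01], "twist": [0, 0, 0], "gripper": -1},
    {"xyz": [0, 0, 0], "twist": [0, 0, 0], "gripper": -1}
  ]
}}

```text
t: 16.85
position: [0.5517, -0.3285, 0.1588]
tool_rot: [3.138, 0.116, 0.001]
force: [0.2, 0.6, -3.1]
gripper_width: 0.0237
```

```bash
python3 to.py .552 -.3277 .1425 4.5
```

```text
t 16.85 pos [ 0.5517 -0.3285  0.1588] shift now-frame [ 0.0003 -0.0008  0.0163] after-turn frame [ 0.0003 -0.0008  0.0163] twist [ 0.09 -0.05 -0.25] F [ 0.2  0.6 -3.1] T [ 0.05 -0.01 -0.02] j6 -0.79
```

Call:
{"name": "step_arm", "arguments": {
  "motion": [
    {"xyz": [0, 0, 0.008], "twist": [0, 0, 0], "gripper": -1},
    {"xyz": [0, 0, 0.005], "twist": [0, 0, 0], "gripper": -1},
    {"xyz": [0, 0, 0.002], "twist": [0, 0, 0], "gripper": -1},
    {"xyz": [0, 0, 0.001], "twist": [0, 0, 0], "gripper": -1},
    {"xyz": [0, 0, 0], "twist": [0, 0, 0], "gripper": -1}
  ]
}}

```text
t: 17.35
position: [0.5524, -0.3291, 0.1428]
tool_rot: [3.137, 0.116, 0.003]
force: [0.2, 0.0, -1.7]
gripper_width: 0.0236
```

```bash
python3 to.py .552 -.3277 .1425 4.5
```

```text
t 17.35 pos [ 0.5524 -0.3291  0.1428] shift now-frame [-0.0002 -0.0015  0.0003] after-turn frame [-0.0002 -0.0015  0.0003] twist [ 0.16 -0.1  -0.25] F [ 0.2  0.  -1.7] T [-0.03 -0.    0.01] j6 -0.79
```

Call:
{"name": "step_arm", "arguments": {
  "motion": [
    {"xyz": [0, -0.001, 0.001], "twist": [0, 0, 0], "gripper": -1},
    {"xyz": [0, 0, 0], "twist": [0, 0, 0], "gripper": 0.1},
    {"xyz": [0, 0, 0], "twist": [0, 0, 0], "gripper": 0.1},
    {"xyz": [0, 0, 0], "twist": [0, 0, 0], "gripper": 0.1},
    {"xyz": [0, 0, 0], "twist": [0, 0, 0], "gripper": 0.1}
  ]
}}

```text
t: 17.85
position: [0.554, -0.3294, 0.1447]
tool_rot: [3.133, 0.116, 0.01]
force: [-0.6, -0.6, -0.4]
gripper_width: 0.047
```

Call:
{"name": "step_arm", "arguments": {
  "motion": [
    {"xyz": [0, 0, -0.015], "twist": [0, 0, 0], "gripper": 0.1},
    {"xyz": [0, 0, -0.03], "twist": [0, 0, 0], "gripper": 0.1},
    {"xyz": [0, 0, -0.04], "twist": [0, 0, 0], "gripper": 0.1},
    {"xyz": [0, 0, -0.045], "twist": [0, 0, 0], "gripper": 0.1},
    {"xyz": [0, 0, -0.04], "twist": [0, 0, 0], "gripper": 0.1}
  ]
}}

```text
t: 18.35
position: [0.5504, -0.3262, 0.3167]
tool_rot: [-3.138, -0.116, 0.004]
force: [0.7, -0.2, -0.0]
gripper_width: 0.047
```

Call:
{"name": "step_arm", "arguments": {
  "motion": [
    {"xyz": [0, -0.02, 0], "twist": [0, 0, 0], "gripper": 0.1},
    {"xyz": [0, 0, 0], "twist": [0, 0, 0], "gripper": 0.1},
    {"xyz": [0, 0, 0], "twist": [0, 0, 0], "gripper": 0.1},
    {"xyz": [0, 0, 0], "twist": [0, 0, 0], "gripper": 0.1},
    {"xyz": [0, 0, 0], "twist": [0, 0, 0], "gripper": 0.1}
  ]
}}

```text
t: 18.85
position: [0.5508, -0.3077, 0.3276]
tool_rot: [3.13, 0.115, 0.015]
force: [-0.1, -0.1, 0.2]
gripper_width: 0.0468
```

```bash
python3 w.py w9 driver; python3 c.py w9
python3 - <<'E'
from h import *
im,d=get_image('scene'); cv2.imwrite('pics/final.png',cv2.resize(im[70:330,200:500],(690,598)))
E
```

```text
qvel 0.003 yaw [57.1  4.2  0.5]
driver [316.9 244.5] 0.98 [[ 0.5511 -0.3858  0.1374]]
driver [382.5 199.4] 0.95 [[ 0.6289 -0.3255  0.1228]]
driver [324.1 193.1] 0.57 [[ 0.554  -0.3098  0.1717]]
driver [324.6 254.8] 0.86 [[ 0.5642 -0.422   0.0922]]
driver [324.3 176.5] 0.78 [[ 0.5548 -0.3057  0.1037]]
driver [176.2 172.4] 0.66 [[ 0.3369 -0.3271  0.0434]]
[ 0.54400571 -0.22995557  0.47727972] [ 0.03249086 -0.30869515 -0.95060594]
top 855 [ 0.55152167 -0.32514224  0.17279903] ((0.5512891411781311, -0.3260898292064667), (0.02507242001593113, 0.04102936387062073), 4.722275733947754)
guard 445 [ 0.55184309 -0.32043774  0.1032016 ] ((0.5518874526023865, -0.32646363973617554), 0.02578469179570675)
rack (0.5650912523269653, -0.24840542674064636) 0.16571256518363953 0.2891119718551636 2.5649187564849854 [0.47730754 0.65151274] [-0.39266249 -0.10183311]
```

View pics/final.png

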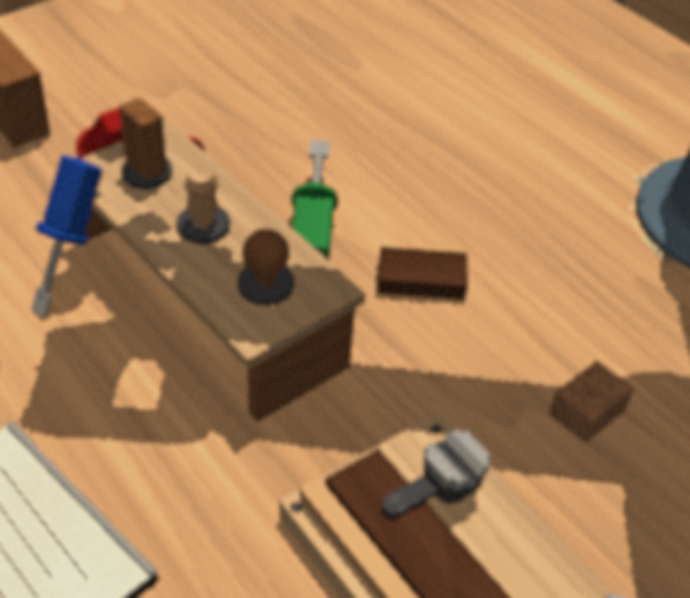

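The driver hangs upright: its top is at 0.173 m, and the guard and top centres agree within 1 mm. The finger lies across the strip and the arm is clear.

```bash
python3 -c "
from workcell import *; print(sign_off())"
```

```text
the job is handed in; nothing more can be done
None
```

I turned the loose hold-down clockwise to its stop and hung the flat screwdriver back in its own rack hole. I handed the job in at about 19 s; `sign_off()` reports no verdict.

- **Blade in the slot:** it went in without needing a search turn. It stopped at an estimated tip height of 0.066 m, which is the slot floor height.
- **Hold-down at its stop:** the turning torque jumped from about 0.1 to 0.75 N m. In the pictures the finger lies across the strip, parallel to the locked one. I did not measure the joint angle directly.
- **Screwdriver back in the rack:** its top is at 0.173 m and its guard at 0.103 m, the heights it hung at before. The two centres agree within 1 mm, so it is upright, and by my estimate about 3 mm off the line of holes. The open gripper was about 0.15 m above it and touching nothing.

The networks' driver detections kept mixing in the red, green and blue look-alikes. I picked the right one from the pictures and placed it from depth. No check disagreed by more than a few millimetres.

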